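# Load the ferrule reaming jig and slide its bush plate home

## Robot

A 6-joint arm with a two-finger parallel gripper is mounted at the origin on a cart in front of the work surface, level with it; the furniture and walls round the work are solid. World frame = base frame: x ahead of the robot, y to its left, z up, the work surface at z = 0. Lengths are in m, angles in degrees, forces in N, time in s.
With the tool pointing down it reaches from about 0.375 to 0.9 m from the base axis. Payload 3.1 kg.
Tool frame: the origin (TCP) lies midway between the tips of the shut fingers; the grasp point (between the pads) lies bot.hold_point_z behind it (bot.hold_point_z is the distance from the TCP to the grasp point, in m); z points along the fingers, y is the direction in which the jaws open and shut (so a half turn about z gives the same grasp; the last joint's range is limited). The gripper opens to 87 mm and grips with 3 to 60 N. Pads are 19 mm wide; open, the fingers measure 117 mm over their backs; the gripper's body (75 mm by 190 mm) begins 51 mm behind the grasp point.
Start: joints at [-81.847, 30.224, 82.088, -0, 67.689, -10.227], TCP at [0.197, -0.593, 0.223] pointing down, gripper open.
Joint ranges: [-176.69, 176.69], [-43.24, 126.21], [12.49, 139.97], [-82, 262], [0, 151.66], [-163.58, 163.58]. Speed limits (degrees/s): [159.86, 159.86, 180, 180, 180, 180].

## Interface

Orientations are given as a 3x3 rotation matrix whose columns are the frame's x, y, z axes.
In Python, from rig import bot, vision gives the robot as it stands.
- The arm moves only by the shell command python3 -m inch 'ROWS'. ROWS is JSON, a list of rows, each a list of 5 numbers: the finger opening in mm, from 0 to 87, then the shift along the tool's x, y, z in mm, then the turn about the tool's z in rad. In form: [[hand, dx, dy, dz, roll], ...]. A call has 1 to 8 rows; each row is the pose to reach, as a shift and turn from the pose measured when the call began, along the tool's axes at that moment; what a row does not reach only later rows make up. A row lasts 1/10 s, in which the tool goes at most 50 mm and 8.59 degrees, less where a joint would pass 70% of its speed; a pose out of reach is approached as far as the arm can. A call with a gripper value outside its range is refused whole. The fingers move at their own pace and stop on an object; the grip force is fixed at half the most. Time passes only in rows, so rows that repeat a pose let the fingers close. It gives the time, the measured TCP pose, the force and the opening at its end, in the units of the state.
- bot.read_state(): the state, without advancing time (a new reading comes with each control period).
- vision.capture(name): name is "scene" or "top" or "wrist"; returns (picture, depth): 400x640x3 uint8, red, green, blue; 400x640 float32, m along the optical axis (not along the pixel's ray), 0 where there is no reading.
- vision.camera_model(name): a dict with "intrinsics" (3x3 intrinsics, pixels), "camera_from_world" (4x4, takes a point from world to camera coordinates). Camera axes: x right, y down, z forward; pixel columns grow to the right and rows downward; lengths in m; the calibration is good to about 2 mm. A picture is of the moment at which its call begins: read the wrist's pose just before it. camera_model takes no time and is no camera call; for the wrist camera it gives the pose at the moment of the call.
- bot.hand_in(): hands the job in, once; it reports no verdict.
The state is a dict: "time_s": time; "joint_positions": joint angles; "qvel": joint speeds; "tau": joint torques, N m; "position": TCP position; "tcp_rot": TCP orientation; "force": force on the tool from outside, world axes, zero at the start; "moment": the same for the moment, N m; "opening": opening from 0.0 (shut) to 1.0 (fully open).
Only numpy, scipy, OpenCV 4.12 (cv2) and the standard library are available. Lean on these libraries where they do the work, as an engineer would, in place of code of your own. Each camera call takes 0.05 s, during which the arm holds its last target. There are 200 camera calls.

## Task

Get the reaming jig ready for boring two club ferrules: stand one loose ferrule in each of its two open nests, seated on the nest floor and the same end up as they stand on the bench. Then slide the bush plate over them until it is fully home against its end stop, and leave it there. Leave the reamer, the club head and the epoxy bottle where they are.

Things in the scene. Friction and masses are not known exactly. Their poses are not given: they have to be found in the camera images.
- reaming_jig: The jig, fixed to the bench: dark steel sub-plate 88 x 250 x 8 mm with a steel bar 44 x 210 mm, its flat top 34 mm above the bench. Origin: centre of the underside; y along the bar, z up. Two round nests, 17 mm wide, 10 mm deep, mouth chamfered 2.5 mm, at y = -75 and -35 mm. Steel end stops, 30 mm high, stand beside the bar at both ends.
- nest_1 (a point): Centre of the floor of the outer nest (near the bar's -y end), 24 mm above the bench. Axes as the jig's.
- nest_2 (a point): Centre of the floor of the inner nest, 40 mm from nest_1 towards +y, 24 mm above the bench. Axes as the jig's.
- bush_plate (a joint): Steel plate sliding along the bar (m): 0 = fully back (jig +y, nests open), 0.110 = fully home towards -y on its end stop, its two drill bushes over the nests. Starts at 0 to 0.022, stays where left (friction 2.5 N). 56 mm wide, 94 long, underside 48 and top 55 mm above the bench, 2 mm clear of a seated ferrule; its -y edge is at jig y = 0.021 minus the joint value.
- knob (a point): Gripping point of the plate's upright black round knob, on its axis 77 mm above the bench; the knob is 25 mm across and reaches from 60 to 91 mm above the bench. It is fixed on the plate and moves with it; at jig y = 0.100 minus the joint value.
- ferrule_a: Loose black ferrule, a slightly tapered plastic cylinder 14 mm across and 22 mm high, standing on the bench to the right of the jig. Origin: centre of its underside, z up along its axis. Seated in a nest it stands 12 mm proud of the bar.
- ferrule_b: A second ferrule, the same as ferrule_a; either ferrule may go in either nest.
- steel_reamer: Bystander: steel hand reamer with a T-handle, 172 x 96 x 15 mm, lying on the bench at the left; origin under its middle, on the bench, x towards the handle.
- iron_head_a: Bystander: grey forged iron club head, 79 x 88 x 11 mm, lying on the bench behind the ferrules; origin at the centre of its underside.
- epoxy_bottle: Bystander: white epoxy bottle with a blue cap, 43 mm wide and 115 mm high, standing at the back left; origin at the centre of its underside.

How it is judged:
By the outcome, as a careful person would: the job done as asked, in the order asked, and still so for the second after the job is handed in, with the robot touching nothing.
It also fails if it takes over 51 s, if anything falls off the work surface, if the arm or the gripper's body presses on something with over 40 N, if the wrist force passes 120 N, or if a joint passes its speed limit or range.

## Working session

There is one attempt and no reset: what is moved stays moved. The work goes in short steps, Python scripts to look and compute and a shell command to move; the robot and the scene stay as the last step left them, time stands still between calls to the robot, and variables do not carry over. Pictures are saved under pics/ and viewed, about 8 in all and at most 12, crops included, and the job is handed in when it is done.

```bash
ls; mkdir -p pics
python3 - <<'E'
from rig import bot, vision
import cv2,numpy as np
s=bot.read_state();print(s['time_s'],s['position'],s['tcp_rot'],s['opening'],bot.hold_point_z)
for n in("top","scene"):
    p,d=vision.capture(n);np.savez(f'{n}0.npz',p=p,d=d)
    cv2.imwrite(f'pics/{n}0.png',p[...,::-1])
    print(n,vision.camera_model(n))
E
```

```text
pics
0.0 [ 0.19699789 -0.59235987  0.22155668] [[ 9.48968230e-01  3.15371505e-01 -3.35096441e-04]
 [ 3.15371467e-01 -9.48965801e-01  2.17859594e-03]
 [ 3.69072019e-04 -2.17309819e-03 -9.99997571e-01]] 0.9998525103562711 0.0187
top {'intrinsics': array([[450.22743276,   0.        , 315.57045222],
       [  0.        , 450.22743276, 196.67043011],
       [  0.        ,   0.        ,   1.        ]]), 'camera_from_world': array([[-0.02774287, -0.9994346 ,  0.01899502,  0.03702568],
       [-0.99022582,  0.02487896, -0.1372365 ,  0.53608221],
       [ 0.13668633, -0.02261669, -0.99035616,  1.01531091],
       [ 0.        ,  0.        ,  0.        ,  1.        ]])}
scene {'intrinsics': array([[386.1982753 ,   0.        , 318.7024166 ],
       [  0.        , 386.1982753 , 194.10802988],
       [  0.        ,   0.        ,   1.        ]]), 'camera_from_world': array([[-0.75893033, -0.65106071, -0.0120299 ,  0.44025531],
       [-0.44728873,  0.53464509, -0.7169989 ,  0.27851039],
       [ 0.47324153, -0.53877137, -0.69697049,  0.84011318],
       [ 0.        ,  0.        ,  0.        ,  1.        ]])}
```

View pics/top0.png

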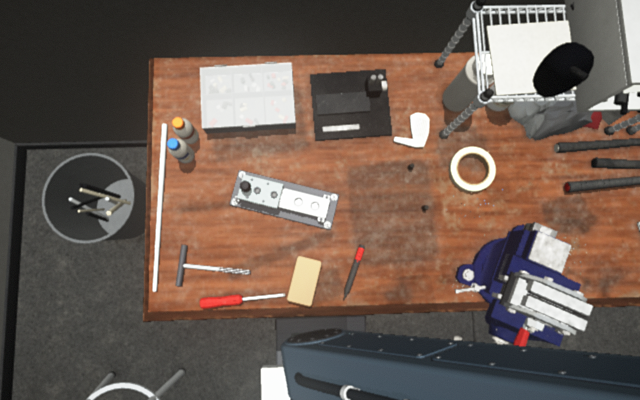

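View pics/scene0.png

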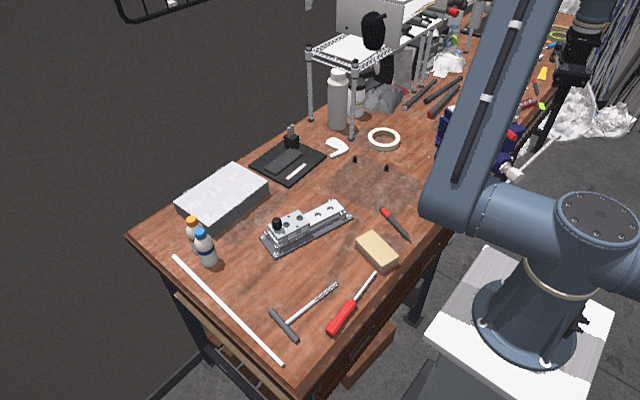

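The top view shows the jig at about (284,200), with the knob at (245,186) and the nests at about (298,202) and (315,206). The ferrules are at (410,167) and (424,208). Next I'll refine these with masks and a zoomed crop.

```bash
cat > h.py <<'E'
import numpy as np,cv2
from rig import bot,vision
def ray(cm,u,v,z):
    K=cm['intrinsics'];T=cm['camera_from_world'];R=T[:3,:3];c=-R.T@T[:3,3]
    d=R.T@np.linalg.inv(K)@np.array([u,v,1.]);return c+d*(z-c[2])/d[2]
def blobs(m,x0,y0,amin=15):
    n,l,s,c=cv2.connectedComponentsWithStats(m.astype(np.uint8))
    return [(c[i]+[x0,y0],s[i]) for i in range(1,n) if s[i][4]>=amin]
E
python3 - <<'E'
from h import *
p=np.load('top0.npz')['p'];cm=vision.camera_model('top')
g=p.max(2)
for (x0,y0,x1,y1) in [(400,155,420,178),(414,198,436,218)]:
    for c,s in blobs(g[y0:y1,x0:x1]<50,x0,y0,8): print('ferr',c,s,ray(cm,*c,0.011))
for c,s in blobs(g[170:200,233:260]<45,233,170,20): print('knob',c,s,ray(cm,*c,0.085))
c=p[160:240,220:350,::-1];cv2.imwrite('pics/jig0.png',cv2.resize(c,None,fx=6,fy=6,interpolation=cv2.INTER_CUBIC))
E
```

```text
ferr [409.625 167.25 ] [ 8 11  4  3  8] [ 0.6066919  -0.20784726  0.011     ]
ferr [423.125 208.25 ] [8 9 3 4 8] [ 0.50593133 -0.23466659  0.011     ]
```

View pics/jig0.png

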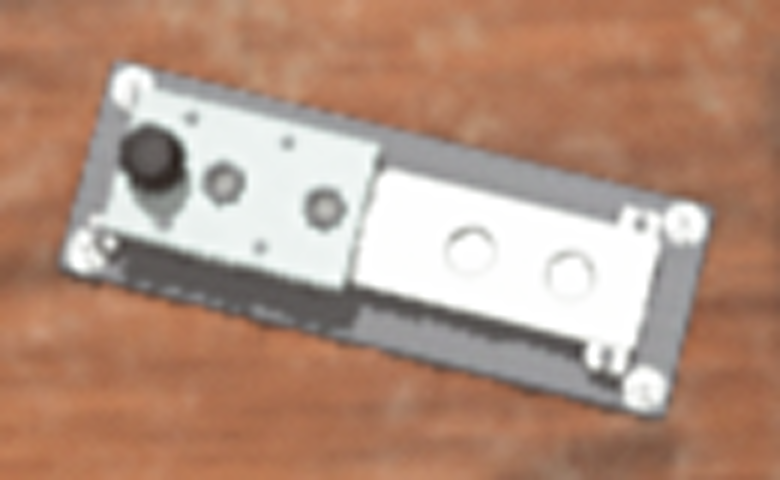

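Run:
```python
from h import *
cm=vision.camera_model('top')
n2=ray(cm,298.5,201.8,.034);n1=ray(cm,315,206.2,.034);k=ray(cm,245.3,185.5,.091)
# sub-plate corners z=.008
cs=[ray(cm,220+a/6,160+b/6,.008) for a,b in[(113,63),(712,208),(662,414),(62,270)]]
print('n2',n2,'n1',n1,np.linalg.norm(n1-n2),'knob',k)
print('sub sides',[np.linalg.norm(cs[i]-cs[i-1]) for i in range(4)],'ctr',np.mean(cs,0))
yd=(cs[0]-cs[1]+cs[3]-cs[2]);yd/=np.linalg.norm(yd);o=np.mean(cs,0)
print('y',yd,'yaw',np.degrees(np.arctan2(yd[1],yd[0])),'n1 pred',o-.075*yd,'n2 pred',o-.035*yd,'knob y',(k-o)@yd)
w=vision.camera_model('wrist');T=w['camera_from_world'];print('K',w['intrinsics'][0,0],'cam',-T[:3,:3].T@T[:3,3],T[:3,:3])
s=bot.read_state();R=s['tcp_rot'];print('cam in tool',R.T@(-T[:3,:3].T@T[:3,3]-s['position']))
for t in([.607,-.208,.15],[.506,-.235,.15]): print('shift mm',1000*R.T@(np.array(t)-s['position']))
```

```text
n2 [0.52613895 0.06300222 0.034     ] n1 [0.51480833 0.02473545 0.034     ] 0.0399090005898006 knob [0.55825187 0.17904676 0.091     ]
sub sides [np.float64(0.08580635613839875), np.float64(0.24762109616475095), np.float64(0.08503496523147257), np.float64(0.24521627511227953)] ctr [0.53542132 0.09683163 0.008     ]
y [0.26057678 0.96545313 0.        ] yaw 74.89571132076792 n1 pred [0.51587806 0.02442264 0.008     ] n2 pred [0.52630113 0.06304077 0.008     ] knob y 0.08532397227609007
K 339.93483853099127 cam [ 0.26552822 -0.56981872  0.38423469] [[ 0.31529768 -0.94898904 -0.00267976]
 [-0.91352047 -0.3042758   0.26999368]
 [-0.25703643 -0.08268036 -0.96285837]]
cam in tool [ 0.07221821 -0.00019412 -0.16254224]
shift mm [ 510.27511745 -235.45403959   72.27804539]
shift mm [ 405.91378947 -241.67599327   72.25534338]
```

Run:
```python
from h import *
f=np.load('top0.npz');d=f['d'];cm=vision.camera_model('top');K=cm['intrinsics'];T=cm['camera_from_world']
v,u=np.mgrid[0:400,0:640];P=np.stack([(u-K[0,2])/K[0,0]*d,(v-K[1,2])/K[1,1]*d,d],-1)
W=(P-T[:3,3])@T[:3,:3]
m=(d>0)&(v>215)&(v<350)&(u>450)&(u<600);w=W[m]
for y in np.arange(-.8,-.2,.05):
    print(round(y,2),[round(float(w[(abs(w[:,1]-y-.025)<.025)&(abs(w[:,0]-x-.025)<.025)][:,2].max(initial=-1)),2) for x in np.arange(.15,.6,.05)])
```

```text
-0.8 [-1.0, -1.0, -1.0, -1.0, -1.0, -1.0, -1.0, -1.0, -1.0]
-0.75 [-1.0, -1.0, -1.0, -1.0, -1.0, -1.0, -1.0, -1.0, -1.0]
-0.7 [-0.84, -1.0, -0.06, -0.0, 0.0, 0.0, 0.0, -1.0, -1.0]
-0.65 [-0.84, -1.0, 0.0, 0.01, 0.0, 0.01, 0.0, -1.0, -1.0]
-0.6 [-0.84, -1.0, -1.0, 0.0, 0.01, 0.01, 0.0, -1.0, -1.0]
-0.55 [-1.0, -1.0, -1.0, -1.0, -1.0, -1.0, 0.01, -1.0, -1.0]
-0.5 [-1.0, -1.0, 0.26, 0.26, 0.17, 0.17, 0.12, -1.0, -1.0]
-0.45 [-1.0, 0.25, 0.26, 0.26, 0.18, 0.17, 0.12, -1.0, -1.0]
-0.4 [-1.0, 0.22, 0.26, 0.26, 0.24, 0.13, 0.01, -1.0, -1.0]
-0.35 [-1.0, 0.21, 0.26, 0.26, 0.18, 0.01, 0.0, -1.0, -1.0]
-0.3 [-1.0, 0.04, 0.0, 0.05, 0.0, 0.0, -1.0, -1.0, -1.0]
-0.25 [-1.0, -1.0, 0.61, -1.0, -1.0, -1.0, -1.0, -1.0, -1.0]
-0.2 [-1.0, -1.0, 0.6, -1.0, -1.0, -1.0, -1.0, -1.0, -1.0]
```

The vise reaches 0.26 m and stands on the direct line, so I rise first.

```bash
python3 -m inch '[[60,0,0,-50,0],[60,0,0,-100,0],[60,0,0,-150,-0.1],[60,40,-21,-160,-0.24],[60,84,-44,-160,-0.38],[60,128,-67,-160,-0.52],[60,172,-90,-160,-0.66],[60,216,-112,-160,-0.8]]'
cat > to.py <<'E'
import sys;from h import *
s=bot.read_state();R=s['tcp_rot'];print(s['time_s'],s['position'].round(4),'xyaw',np.degrees(np.arctan2(R[1,0],R[0,0])).round(2),'tilt',R[:2,2].round(4),'F',s['force'].round(1),'op',round(s['opening']*87,1))
a=[float(x) for x in sys.argv[1:]]
if a: print('shift',(1000*R.T@(np.array(a[:3])-s['position'])).round(1),'roll',-np.radians(a[3]-np.degrees(np.arctan2(R[1,0],R[0,0]))).round(4) if len(a)>3 else '')
E
python3 to.py .545 -.22 .17 74.9
```

```text
time_s: 0.9
position: [0.3676, -0.4164, 0.3816]
tcp_rot: [[0.43, 0.903, -0.001], [0.903, -0.43, 0.003], [0.002, -0.002, -1.0]]
force: [0.9, -0.5, -0.2]
opening: 0.693
0.9 [ 0.3676 -0.4164  0.3816] xyaw 64.52 tilt [-0.0005  0.0027] F [ 0.9 -0.5 -0.2] op 60.3
shift [253.2  76.  212.1] roll -0.1812
```

```bash
python3 -m inch '[[60,45,14,0,-0.09],[60,90,27,0,-0.18],[60,132,40,20,-0.18],[60,170,51,50,-0.18],[60,203,61,85,-0.18],[60,230,69,125,-0.18],[60,248,74,170,-0.18],[60,253,76,212,-0.18]]'
python3 -m inch '[[60,0,0,0,0]]' >/dev/null
cat > w.py <<'E'
import sys;from h import *
cm=vision.camera_model('wrist');p,d=vision.capture('wrist')
np.savez(sys.argv[1]+'.npz',p=p,d=d,K=cm['intrinsics'],T=cm['camera_from_world']);cv2.imwrite(f'pics/{sys.argv[1]}.png',p[...,::-1])
E
python3 to.py .545 -.22 .17 74.9; python3 w.py w1
```

```text
time_s: 1.7
position: [0.5456, -0.2179, 0.1681]
tcp_rot: [[0.259, 0.966, -0.001], [0.966, -0.259, 0.003], [0.003, -0.002, -1.0]]
force: [-0.2, -0.6, -0.6]
opening: 0.69
1.8 [ 0.542  -0.2144  0.1621] xyaw 75.08 tilt [-0.0124  0.0109] F [-0.7 -0.1 -0.5] op 59.8
shift [-4.6  4.2 -8. ] roll 0.0031
```

View pics/w1.png

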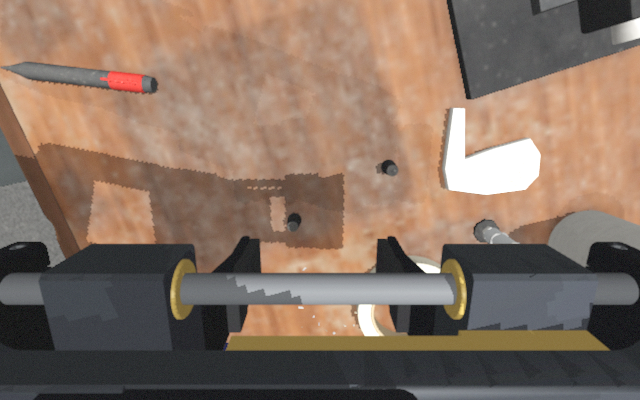

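Ferrules show at (294,221) and (390,168). I'll let the arm settle and measure them again.

```bash
python3 -m inch '[[60,0,0,0,0],[60,0,0,0,0]]' >/dev/null; python3 w.py w2
cat > fer.py <<'E'
import sys;from h import *
f=np.load(sys.argv[1]+'.npz');d=f['d'];K=f['K'];T=f['T'];p=f['p'];cm=dict(intrinsics=K,camera_from_world=T)
v,u=np.mgrid[0:400,0:640];P=np.stack([(u-K[0,2])/K[0,0]*d,(v-K[1,2])/K[1,1]*d,d],-1)
W=(P-T[:3,3])@T[:3,:3]
m=(d>0)&(W[...,2]>.012)&(W[...,2]<.035)&(abs(W[...,0]-.555)<.12)&(abs(W[...,1]+.22)<.08)
for c,s in blobs(m,0,0,20):
    b=np.zeros_like(m);b[s[1]:s[1]+s[3],s[0]:s[0]+s[2]]=1;w=W[m&b];t=w[w[:,2]>.0205]
    print('depth',c.round(1),s,'top z',np.percentile(w[:,2],90).round(4),'top ctr',np.median(t,0).round(4),(t.max(0)+t.min(0)).round(4)/2,(t.max(0)-t.min(0)).round(4))
g=p.max(2)
for c,s in blobs((g<60)[150:240,270:420],270,150,40): print('dark',c.round(1),s,ray(cm,*c,.013).round(4))
E
python3 fer.py w2; python3 to.py .506 -.2345 .09 75.08;python3 to.py .607 -.208 .09 75.08
```

```text
depth [385.2 165.7] [378 159  15  14 155] top z 0.0231 top ctr [ 0.608  -0.211   0.0225] [ 0.60795 -0.21105  0.02255] [0.0101 0.0103 0.004 ]
depth [289.2 220.5] [284 213  12  15 141] top z 0.0231 top ctr [ 0.5069 -0.2392  0.0224] [ 0.50685 -0.23935  0.02255] [0.0106 0.0099 0.0036]
dark [380.4 161.9] [106   7  12  14  77] [ 0.6048 -0.2068  0.013 ]
dark [290.3 214.7] [ 14  60  13  12 100] [ 0.509  -0.2349  0.013 ]
2.1 [ 0.5446 -0.217   0.1673] xyaw 75.01 tilt [-0.0041  0.0058] F [ 0.7 -0.5  0.5] op 60.0
shift [-27.2 -32.4  77.4] roll -0.0013
2.1 [ 0.5446 -0.217   0.1673] xyaw 75.01 tilt [-0.0041  0.0058] F [ 0.7 -0.5  0.5] op 60.0
shift [24.5 58.3 77.1] roll -0.0013
```

```bash
python3 -m inch '[[50,-15,-15,40,0],[50,-29,-33,75,0],[50,-29,-33,85,0],[50,-29,-33,85,0],[50,-29,-33,85,0]]'; python3 -m inch '[[50,0,0,0,0],[50,0,0,0,0]]' >/dev/null; python3 w.py w3; python3 to.py .507 -.237 .012 74.9; python3 fer.py w3
python3 - <<'E'
from h import *
cm=vision.camera_model('wrist');s=bot.read_state();T=cm['camera_from_world']
for o in(-.0187,0,.01,.04):
    q=T[:3,:3]@(s['position']+o*s['tcp_rot'][:,2])+T[:3,3];q=cm['intrinsics']@q;print(o,q[:2]/q[2])
E
```

```text
time_s: 2.6
position: [0.5069, -0.2372, 0.0841]
tcp_rot: [[0.259, 0.966, -0.0], [0.966, -0.259, 0.003], [0.003, -0.001, -1.0]]
force: [-0.8, 1.0, -0.1]
opening: 0.577
2.85 [ 0.5084 -0.2377  0.0855] xyaw 75.04 tilt [0.0025 0.0012] F [0.1 1.  0. ] op 50.1
shift [ 0.2 -1.6 73.5] roll 0.0024
depth [451.6 141. ] [440 132  24  18 334] top z 0.0231 top ctr [ 0.6076 -0.2109  0.0224] [ 0.6079  -0.2109   0.02235] [0.0111 0.0104 0.0037]
depth [317.7 216.7] [310 207  17  20 258] top z 0.0231 top ctr [ 0.5069 -0.2392  0.0223] [ 0.5069 -0.2393  0.0222] [0.0104 0.0106 0.0034]
dark [317.2 208.9] [ 39  53  17  14 169] [ 0.5077 -0.2346  0.013 ]
-0.0187 [321.28419188 271.00543445]
0 [320.99047278 254.347937  ]
0.01 [320.85676668 246.76515131]
0.04 [320.52761395 228.09813033]
```

View pics/w3.png

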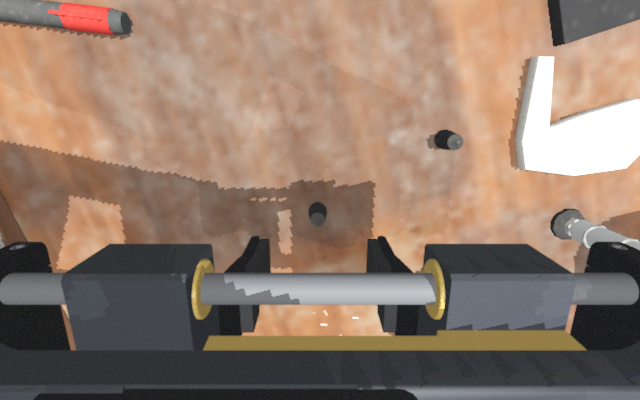

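```bash
python3 -m inch '[[50,-1.3,-1.2,35,0],[50,-1.3,-1.2,60,0],[50,-1.3,-1.2,72,0],[50,-1.3,-1.2,73,0],[50,-1.3,-1.2,73,0],[5,-1.3,-1.2,73,0],[5,-1.3,-1.2,73,0],[5,-1.3,-1.2,73,0]]'; python3 -m inch '[[5,0,0,0,0],[5,0,0,0,0],[5,0,0,0,0]]'; python3 w.py w4;python3 to.py .507 -.2385 .012 74.9
```

```text
time_s: 3.65
position: [0.5075, -0.2389, 0.0134]
tcp_rot: [[0.258, 0.966, 0.004], [0.966, -0.258, 0.0], [0.001, 0.004, -1.0]]
force: [0.0, 0.1, -0.2]
opening: 0.383
time_s: 3.95
position: [0.5077, -0.239, 0.0136]
tcp_rot: [[0.258, 0.966, 0.004], [0.966, -0.258, 0.0], [0.001, 0.004, -1.0]]
force: [0.0, -0.5, -0.6]
opening: 0.116
4.0 [ 0.5076 -0.2389  0.0135] xyaw 75.03 tilt [0.0041 0.0001] F [0.8 0.5 1.2] op 9.8
shift [ 0.3 -0.7  1.5] roll 0.0023
```

View pics/w4.png

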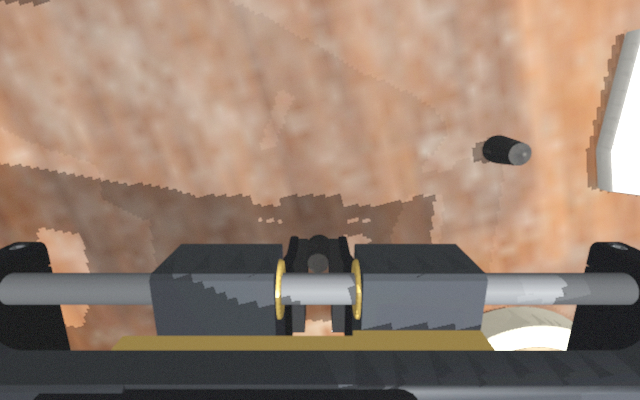

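```bash
python3 -m inch '[[5,0,0,0,0],[5,0,0,0,0]]';  python3 -m inch '[[5,0,0,-15,0],[5,0,0,-35,0],[5,0,0,-45,0],[5,0,0,-45,0],[5,0,0,-45,0]]'; python3 w.py w5;python3 to.py .515 .0245 .1 74.9
python3 - <<'E'
from h import *
f=np.load('w5.npz');cv2.imwrite('pics/w5c.png',cv2.resize(f['p'][190:340,240:400,::-1],None,fx=4,fy=4,interpolation=cv2.INTER_CUBIC))
E
```

```text
time_s: 4.2
position: [0.5076, -0.239, 0.0135]
tcp_rot: [[0.258, 0.966, 0.004], [0.966, -0.258, 0.0], [0.001, 0.004, -1.0]]
force: [0.1, -0.7, 0.1]
opening: 0.112
time_s: 4.7
position: [0.5075, -0.239, 0.0588]
tcp_rot: [[0.258, 0.966, 0.005], [0.966, -0.258, -0.0], [0.001, 0.004, -1.0]]
force: [-0.1, 0.3, -0.4]
opening: 0.107
4.75 [ 0.5072 -0.2388  0.0583] xyaw 75.03 tilt [0.0037 0.0004] F [-0.5  0.4  0.1] op 9.3
shift [256.4 -60.3 -41.5] roll 0.0023
```

View pics/w5c.png

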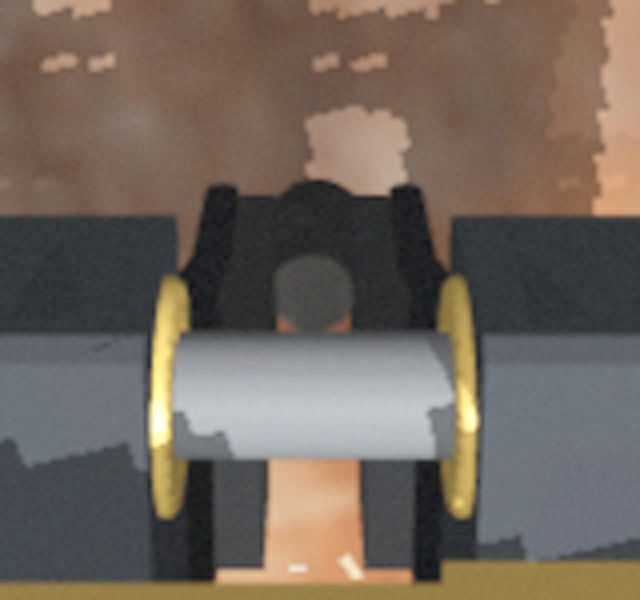

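The ferrule is held at the tips, with its top at about (318,262). Next I check the depth and whether it is slipping.

```bash
cat > held.py <<'E'
import sys;from h import *
f=np.load(sys.argv[1]+'.npz');s=bot.read_state();d=f['d'];K=f['K'];T=f['T'];g=f['p'].astype(int)
r0,r1,c0,c1=232,274,308,330
v,u=np.mgrid[r0:r1,c0:c1];dd=d[r0:r1,c0:c1];P=np.stack([(u-K[0,2])/K[0,0]*dd,(v-K[1,2])/K[1,1]*dd,dd],-1)
W=(P-T[:3,3])@T[:3,:3];t=(W-s['position'])@s['tcp_rot']*1000
for i in range(0,r1-r0,2): print(r0+i,t[i,10].round(1),g[r0+i,318])
m=(t[...,2]<-6)&(t[...,2]>-12)&(abs(t[...,0])<9);q=t[m];print(len(q),np.median(q,0).round(1),q.min(0).round(1),q.max(0).round(1))
print(s['opening']*87)
E
python3 held.py w5
```

```text
232 [-10.1  -1.2  59.2] [170 137 120]
234 [-11.   -1.2  57.7] [146 117 103]
236 [ 5.6 -1.2 11. ] [39 40 39]
238 [ 6.  -1.2  7.1] [39 37 38]
240 [ 5.5 -1.2  5.3] [39 42 44]
242 [ 5.4 -1.2  2.7] [38 37 38]
244 [ 5.6 -1.2 -0.5] [41 41 46]
246 [ 4.9 -1.2 -1.4] [44 45 46]
248 [ 4.5 -1.2 -3. ] [45 45 46]
250 [ 4.9 -1.2 -6.5] [40 41 41]
252 [ 4.8 -1.2 -8.7] [42 42 45]
254 [ 4.  -1.2 -9.3] [69 68 66]
256 [ 2.9 -1.2 -9.2] [77 76 75]
258 [ 1.7 -1.2 -8.9] [75 74 74]
260 [ 0.8 -1.2 -9.2] [77 73 75]
262 [-0.3 -1.2 -9.3] [71 71 70]
264 [-1.5 -1.2 -8.9] [75 72 69]
266 [ -2.   -1.2 -10.1] [71 71 71]
268 [-3.3 -1.2 -9.7] [70 71 68]
270 [-4.8 -1.2 -9. ] [75 73 71]
272 [-6.  -1.2 -8.8] [73 74 74]
407 [ 0.3 -1.2 -9.4] [ -6.3  -6.1 -11.5] [ 8.9  4.2 -6. ]
9.321322635104437
```

```bash
python3 -m inch '[[0,0,0,0,0],[0,0,0,0,0],[0,0,0,0,0]]'|tail -1;python3 to.py; python3 w.py w6; python3 held.py w6|tail -2
```

```text
opening: 0.111
5.05 [ 0.5068 -0.2386  0.0578] xyaw 75.03 tilt [0.0027 0.0011] F [-0.5 -0.2  0.2] op 9.7
398 [ 0.3 -1.6 -8.9] [ -6.   -6.6 -11.5] [ 8.9  3.8 -6. ]
9.656374944559118
```

```bash
python3 to.py .4997 -.0335 .11 74.9
```

```text
5.1 [ 0.5069 -0.2386  0.0579] xyaw 75.03 tilt [0.003  0.0009] F [0.1 0.7 0.4] op 9.7
shift [196.4 -59.8 -52. ] roll 0.0023
```

```bash
python3 -m inch '[[0,30,-9,-40,0],[0,70,-21,-52,0],[0,110,-34,-52,0],[0,150,-46,-52,0],[0,180,-55,-52,0],[0,196,-60,-52,0],[0,196,-60,-52,0],[0,196,-60,-52,0]]'; python3 -m inch '[[0,0,0,0,0],[0,0,0,0,0]]'|tail -1;python3 to.py; python3 w.py w7; python3 held.py w7|tail -2
```

```text
time_s: 5.9
position: [0.4998, -0.034, 0.1101]
tcp_rot: [[0.257, 0.966, 0.004], [0.966, -0.257, 0.0], [0.001, 0.003, -1.0]]
force: [-0.4, -0.6, 0.3]
opening: 0.109
opening: 0.109
6.1 [ 0.5002 -0.0353  0.11  ] xyaw 74.99 tilt [0.004  0.0001] F [ 1.  -0.2 -0.6] op 9.5
400 [ 0.1 -1.4 -8.9] [ -6.1  -6.3 -11.5] [ 8.9  4.  -6. ]
9.595224464821184
```

View pics/w7.png

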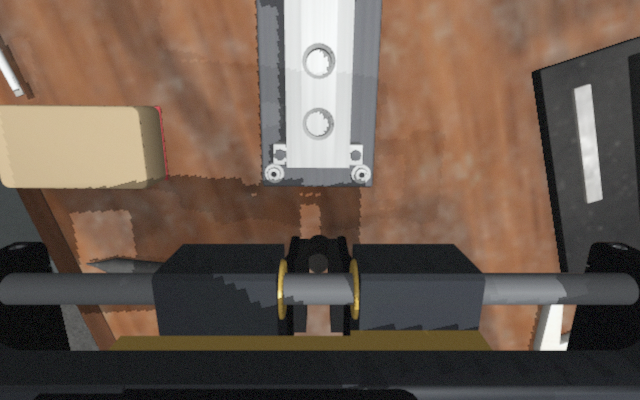

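Both nests are in view, at (319,124) and (319,60). I fit ellipses to the chamfer rings.

Run:
```python
from h import *
f=np.load('w7.npz');cm=dict(intrinsics=f['K'],camera_from_world=f['T']);g=cv2.cvtColor(f['p'],cv2.COLOR_RGB2GRAY);s=bot.read_state()
for x,y in((319,124),(319,61)):
    r=g[y-22:y+22,x-22:x+22];th=(np.median(r[r>150])*.5+np.percentile(r,5)*.5)
    m=(r<th).astype(np.uint8);c,_=cv2.findContours(m,cv2.RETR_EXTERNAL,cv2.CHAIN_APPROX_NONE)
    c=max(c,key=len);e=cv2.fitEllipse(c);u,v=e[0][0]+x-22,e[0][1]+y-22;w=ray(cm,u,v,.034)
    print(th,e,(u,v),w.round(4),'tool',(1000*s['tcp_rot'].T@(w-s['position'])).round(1), f['d'][int(v),int(u)])
```

```text
190.0 ((21.57958984375, 20.601343154907227), (28.192935943603516, 30.682235717773438), 141.7069854736328) (318.57958984375, 122.60134315490723) [0.5157 0.0263 0.034 ] tool [63.4 -1.1 76.1] 0.24116759
198.5 ((21.195056915283203, 21.885639190673828), (29.36229705810547, 32.22690963745117), 4.994023323059082) (318.1950569152832, 60.88563919067383) [0.5256 0.0643 0.034 ] tool [102.6  -1.4  76.1] 0.23113053
```

```bash
python3 -m inch '[[0,35,0,20,0],[0,63,-0.3,40,0],[0,63,-0.3,50,0],[0,63,-0.3,57,0],[0,63,-0.3,57,0],[0,63,-0.3,57,0]]'; python3 w.py w8; python3 to.py .5155 .0255 .037 74.9
python3 - <<'E'
from h import *
f=np.load('w8.npz');cv2.imwrite('pics/w8c.png',cv2.resize(f['p'][160:300,230:410,::-1],None,fx=4,fy=4,interpolation=cv2.INTER_CUBIC))
E
```

```text
time_s: 6.75
position: [0.5165, 0.0247, 0.0533]
tcp_rot: [[0.26, 0.966, 0.004], [0.966, -0.26, -0.0], [0.001, 0.004, -1.0]]
force: [0.0, -0.1, -0.2]
opening: 0.107
6.8 [0.5167 0.0247 0.0536] xyaw 74.91 tilt [ 0.0047 -0.0001] F [-0.4 -0.3 -0.4] op 9.4
shift [ 0.4 -1.4 16.6] roll 0.0002
```

View pics/w8c.png

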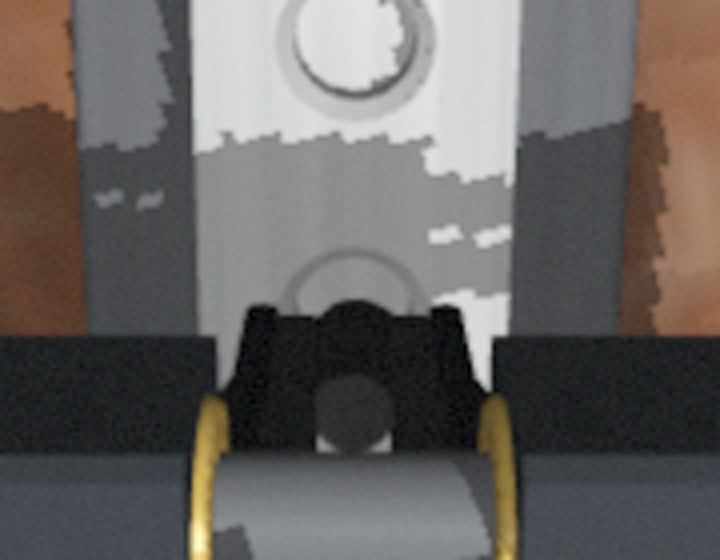

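Run:
```python
from h import *
f=np.load('w8.npz');cm=dict(intrinsics=f['K'],camera_from_world=f['T']);s=bot.read_state()
for n,u,v,z in(('far edge n1',230+354/4,160+250/4,.034),('L',230+284/4,160+300/4,.034),('R',230+426/4,160+300/4,.034),('n2 near edge',230+355/4,160+120/4,.034),('n2 L',230+276/4,160+45/4,.034),('n2R',230+436/4,160+45/4,.034),('fer front edge bottom',230+355/4,160+300/4,.0405),('fer top c',318.75,160+412/4,.0625)):
    print(n,(1000*s['tcp_rot'].T@(ray(cm,u,v,z)-s['position'])).round(1))
```

```text
far edge n1 [10.7 -1.5 19.6]
L [  3.2 -11.5  19.5]
R [ 3.2  8.8 19.6]
n2 near edge [29.5 -1.4 19.6]
n2 L [ 40.  -12.1  19.6]
n2R [40.   9.6 19.7]
fer front edge bottom [ 5.7 -1.3 13.1]
fer top c [-0.6 -1.4 -8.9]
```

Within 0.5 mm on both axes, so I lower it.

```bash
python3 -m inch '[[0,0,0,5,0],[0,0,0,10,0],[0,0,0,13,0],[0,0,0,15,0],[0,0,0,16,0],[0,0,0,16.5,0],[0,0,0,16.5,0]]'; python3 to.py .5155 .0255 .037 74.9
```

```text
time_s: 7.5
position: [0.5167, 0.0247, 0.0374]
tcp_rot: [[0.26, 0.966, 0.005], [0.966, -0.26, -0.0], [0.001, 0.005, -1.0]]
force: [-0.9, 1.6, 3.7]
opening: 0.107
7.5 [0.5167 0.0247 0.0374] xyaw 74.92 tilt [ 0.0046 -0.0001] F [-0.9  1.6  3.7] op 9.3
shift [ 0.4 -1.4  0.4] roll 0.0004
```

```bash
python3 -m inch '[[30,0,0,0,0],[30,0,0,0,0],[30,0,0,0,0],[30,0,0,-5,0],[30,0,0,-25,0],[30,0,0,-55,0],[30,0,0,-70,0],[30,0,0,-70,0]]'; python3 -m inch '[[60,0,0,0,0]]'|tail -1;  python3 to.py .6078 -.2105 .085 74.9; python3 w.py w9;  python3 - <<'E'
from h import *
f=np.load('w9.npz');cv2.imwrite('pics/w9.png',f['p'][...,::-1])
d=f['d'];K=f['K'];T=f['T'];v,u=np.mgrid[0:400,0:640];P=np.stack([(u-K[0,2])/K[0,0]*d,(v-K[1,2])/K[1,1]*d,d],-1);W=(P-T[:3,3])@T[:3,:3]
m=(W[...,2]>.039)&(W[...,2]<.055)&(np.hypot(W[...,0]-.516,W[...,1]-.025)<.02)&(v<270)
w=W[m];print(len(w),np.percentile(w[:,2],[5,50,95]),np.median(w[w[:,2]>.044],0))
E
```

```text
time_s: 8.3
position: [0.5181, 0.0245, 0.1096]
tcp_rot: [[0.26, 0.966, 0.01], [0.966, -0.26, -0.001], [0.002, 0.01, -1.0]]
force: [0.8, 0.5, -0.6]
opening: 0.341
opening: 0.378
8.4 [0.5178 0.0246 0.1095] xyaw 74.93 tilt [ 0.0097 -0.001 ] F [-0.5  0.1 -0.1] op 32.8
shift [-203.6  147.8   25.6] roll 0.0006
236 [0.04037073 0.04614497 0.04736815] [0.51572815 0.02451803 0.04638057]
```

Ferrule 1 is seated: its top is at 46.4 mm against 46 expected. Now ferrule_a.

```bash
python3 -m inch '[[50,-35,26,0,0],[50,-70,52,0,0],[50,-110,80,0,0],[50,-145,106,0,0],[50,-180,131,0,0],[50,-199,145,0,0],[50,-203,148,10,0],[50,-203,148,25,0]]' | tail -1; python3 -m inch '[[50,0,0,0,0],[50,0,0,0,0]]'|tail -1; python3 w.py w10; python3 fer.py w10; python3 to.py .609 -.211 .0135 74.9
```

```text
opening: 0.572
opening: 0.573
depth [324.1 219.6] [316 210  17  20 270] top z 0.023 top ctr [ 0.6082 -0.2107  0.0225] [ 0.6083  -0.2109   0.02225] [0.0104 0.0101 0.0031]
dark [323.3 212.1] [ 45  55  18  18 195] [ 0.6089 -0.2064  0.013 ]
9.5 [ 0.6069 -0.2081  0.0831] xyaw 74.95 tilt [0.0068 0.0013] F [-0.  -0.6 -0.2] op 50.0
shift [-2.5  2.4 69.6] roll 0.0009
```

```bash
python3 -m inch '[[50,-2.3,2.4,30,0],[50,-2.3,2.4,55,0],[50,-2.3,2.4,67,0],[50,-2.3,2.4,69.5,0],[50,-2.3,2.4,69.5,0],[0,-2.3,2.4,69.5,0],[0,-2.3,2.4,69.5,0],[0,-2.3,2.4,69.5,0]]'|tail -1; python3 -m inch '[[0,0,0,0,0],[0,0,0,0,0],[0,0,0,0,0],[0,0,0,0,0]]';python3 to.py; python3 -m inch '[[0,0,0,-15,0],[0,0,0,-45,0],[0,0,0,-80,0],[0,0,0,-97,0],[0,0,0,-97,0],[0,0,0,-97,0]]'; python3 w.py w11; python3 held.py w11; python3 to.py .5104 .0046 .11 74.9
```

```text
opening: 0.387
time_s: 10.7
position: [0.6097, -0.2112, 0.0148]
tcp_rot: [[0.26, 0.966, 0.008], [0.966, -0.26, 0.0], [0.002, 0.008, -1.0]]
force: [-0.8, 0.1, 1.9]
opening: 0.107
10.7 [ 0.6097 -0.2112  0.0148] xyaw 74.95 tilt [0.0084 0.0003] F [-0.8  0.1  1.9] op 9.3
time_s: 11.3
position: [0.6088, -0.2112, 0.1123]
tcp_rot: [[0.26, 0.966, 0.009], [0.966, -0.26, 0.0], [0.002, 0.009, -1.0]]
force: [-0.0, -0.0, 0.0]
opening: 0.107
232 [-29.7  -0.7 110.8] [136 112  94]
234 [ 6.4 -0.8 11.3] [37 39 38]
236 [ 6.1 -0.8  8.8] [32 29 34]
238 [ 6.  -0.8  6.1] [35 35 35]
240 [ 6.1 -0.8  3.1] [38 39 39]
242 [ 6.2 -0.8  0.2] [34 38 37]
244 [ 5.2 -0.8 -0.1] [33 36 34]
246 [ 5.  -0.8 -2.3] [37 37 36]
248 [ 5.1 -0.8 -5.1] [52 51 48]
250 [ 5.  -0.8 -7.5] [37 38 41]
252 [ 4.5 -0.8 -8.7] [66 64 63]
254 [ 3.5 -0.8 -8.8] [62 62 59]
256 [ 2.2 -0.8 -8.4] [66 64 63]
258 [ 1.  -0.8 -8.2] [60 61 59]
260 [ 0.4 -0.8 -9.1] [59 59 59]
262 [-1.5 -0.8 -7.4] [52 52 49]
264 [-1.8 -0.8 -9. ] [54 52 52]
266 [-2.7 -0.8 -9.4] [54 54 54]
268 [-4.1 -0.8 -8.7] [58 59 58]
270 [-5.6 -0.8 -8.1] [137 100  74]
272 [-67.8  -0.7 111.3] [173 126  94]
365 [ 0.8 -0.8 -8.6] [ -5.6  -5.8 -11.6] [ 9.   4.6 -6. ]
9.13422326992206
11.35 [ 0.6081 -0.2108  0.1112] xyaw 74.95 tilt [0.007  0.0011] F [-0.9  0.2  0.1] op 9.1
shift [ 182.6 -150.3    0.7] roll 0.0009
```

```bash
python3 to.py .5271 .0633 .06 74.9;python3 -m inch '[[0,35,-24,0,0],[0,70,-47,0,0],[0,108,-72,0,0],[0,145,-96,0,0],[0,182,-121,0,0],[0,212,-141,0,0],[0,235,-153,0,0],[0,241,-156,0,0]]' | tail -1; python3 -m inch '[[0,0,0,0,0],[0,0,0,0,0],[0,0,0,0,0]]'|tail -1;python3 to.py .5271 .0633 .055 74.9
```

```text
11.35 [ 0.6081 -0.2108  0.1112] xyaw 74.95 tilt [0.007  0.0011] F [-0.9  0.2  0.1] op 9.1
shift [ 243.5 -149.7   50.9] roll 0.0009
opening: 0.106
opening: 0.103
12.45 [0.5177 0.0639 0.1091] xyaw 75.06 tilt [0.0019 0.0017] F [ 1.2 -0.2  0.3] op 8.9
shift [ 1.7  9.1 54.1] roll 0.0028
```

```bash
python3 -m inch '[[0,1.7,9.1,10,0],[0,1.7,9.1,30,0],[0,1.7,9.1,45,0],[0,1.7,9.1,53,0],[0,1.7,9.1,53,0],[0,1.7,9.1,53,0]]'|tail -1; python3 w.py w12; python3 to.py .5271 .0633 .037 74.9; python3 held.py w12|tail -2
python3 - <<'E'
from h import *
f=np.load('w12.npz');cv2.imwrite('pics/w12c.png',cv2.resize(f['p'][160:300,230:410,::-1],None,fx=4,fy=4,interpolation=cv2.INTER_CUBIC))
E
```

```text
opening: 0.104
13.1 [0.5277 0.063  0.0564] xyaw 75.04 tilt [0.0029 0.0016] F [-0.5 -0.4 -0.8] op 9.2
shift [ 0.1 -0.7 19.4] roll 0.0024
356 [ 0.6 -1.4 -7.4] [ -5.5  -6.5 -11.8] [ 8.9  3.8 -6.1]
9.17432215094765
```

View pics/w12c.png

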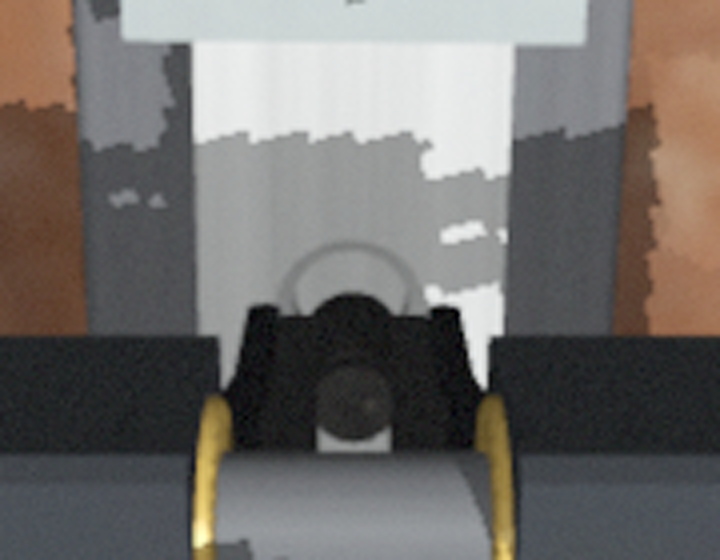

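The ferrule lines up with the nest ring (columns 352 and 350), so I lower it.

```bash
python3 -m inch '[[0,0,0,5,0],[0,0,0,10,0],[0,0,0,13,0],[0,0,0,15,0],[0,0,0,17,0],[0,0,0,17,0]]'; python3 to.py .5271 .0633 .037
```

```text
time_s: 13.7
position: [0.5276, 0.0631, 0.0391]
tcp_rot: [[0.258, 0.966, 0.002], [0.966, -0.258, 0.002], [0.002, 0.002, -1.0]]
force: [-0.3, 0.4, 0.2]
opening: 0.106
13.7 [0.5276 0.0631 0.0391] xyaw 75.04 tilt [0.0024 0.0016] F [-0.3  0.4  0.2] op 9.2
shift [ 0.1 -0.5  2.1] roll
```

```bash
python3 -m inch '[[0,0,0,0.7,0],[0,0,0,1.4,0],[0,0,0,1.8,0],[0,0,0,1.8,0]]'
```

```text
time_s: 14.1
position: [0.5278, 0.0631, 0.0386]
tcp_rot: [[0.258, 0.966, 0.003], [0.966, -0.258, 0.002], [0.002, 0.003, -1.0]]
force: [-1.2, -0.9, 8.7]
opening: 0.103
```

```bash
python3 -m inch '[[30,0,0,0,0],[30,0,0,0,0],[30,0,0,0,0],[30,0,0,-5,0],[30,0,0,-25,0],[60,0,0,-55,0],[60,0,0,-75,0],[60,0,0,-75,0]]'|tail -1; python3 -m inch '[[60,0,0,0,0],[60,0,0,0,0]]'|tail -1;  python3 w.py w13;  python3 - <<'E'
from h import *
f=np.load('w13.npz')
d=f['d'];K=f['K'];T=f['T'];v,u=np.mgrid[0:400,0:640];P=np.stack([(u-K[0,2])/K[0,0]*d,(v-K[1,2])/K[1,1]*d,d],-1);W=(P-T[:3,3])@T[:3,:3]
m=(W[...,2]>.039)&(W[...,2]<.055)&(np.hypot(W[...,0]-.526,W[...,1]-.0635)<.02)&(v<270)
w=W[m];print(len(w),np.percentile(w[:,2],[5,50,95]),np.median(w[w[:,2]>.044],0))
m=(d>0)&(W[...,2]>.085)&(W[...,2]<.1)&(np.hypot(W[...,0]-.558,W[...,1]-.179)<.03)&(v<270);w=W[m];print('knob',len(w))
if len(w):print(np.median(w,0),(w.max(0)+w.min(0))/2,np.ptp(w,0),u[m].mean(),v[m].mean())
p,d=vision.capture('top');m=p.max(2)[170:200,233:260]<60
for c,s in blobs(m,233,170,10): print('top knob',c,s,ray(vision.camera_model('top'),*c,.085))
E
python3 to.py .558 .179 .11 74.9
```

```text
opening: 0.533
opening: 0.661
218 [0.04049802 0.04607175 0.04732213] [0.52669273 0.06381386 0.04634143]
knob 1150
[0.55741523 0.17791874 0.09034683] [0.55853351 0.17878168 0.088825  ] [0.02160817 0.01685302 0.00764597] 316.3904347826087 13.566956521739131
top knob [258.13513514 193.37837838] [23 14  4 16 37] [0.54079593 0.15149937 0.085     ]
15.2 [0.5289 0.0629 0.1151] xyaw 75.05 tilt [0.0072 0.0012] F [-1.2 -0.7  0.4] op 59.0
shift [119.7  -1.9   5.5] roll 0.0026
```

Both tops are at 46.3 mm, so both ferrules are seated. Now the knob.

```bash
python3 -m inch '[[60,30,0,-10,0],[60,65,-1,-10,0],[60,95,-2,-10,0],[60,113,-2,0,0],[60,119.7,-2,10,0],[60,119.7,-2,30,0],[60,119.7,-2,30,0],[60,119.7,-2,30,0]]'; python3 to.py .5583 .179 .062 74.9;  python3 w.py w14; cp pics/w14.png pics/w14v.png
```

```text
time_s: 16.0
position: [0.5571, 0.1784, 0.0845]
tcp_rot: [[0.259, 0.966, 0.004], [0.966, -0.259, 0.001], [0.002, 0.004, -1.0]]
force: [0.3, -0.6, 0.6]
opening: 0.685
16.0 [0.5571 0.1784 0.0845] xyaw 75.01 tilt [0.0043 0.0006] F [ 0.3 -0.6  0.6] op 59.6
shift [ 0.9  0.9 22.5] roll 0.002
```

View pics/w14v.png

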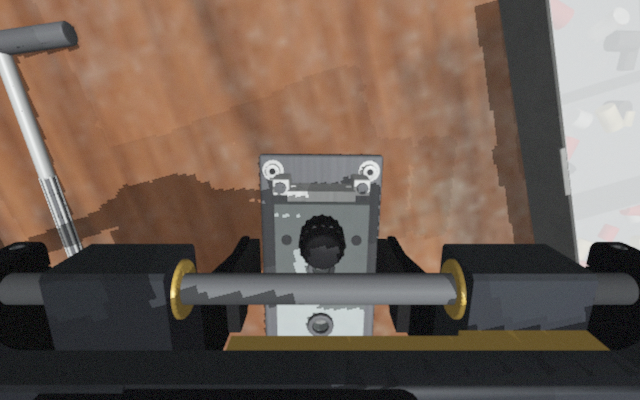

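The knob top is at about (324,248), centred between the fingers. I check its tool-x offset from depth.

Run:
```python
from h import *
f=np.load('w14.npz');s=bot.read_state()
d=f['d'];K=f['K'];T=f['T'];v,u=np.mgrid[0:400,0:640];P=np.stack([(u-K[0,2])/K[0,0]*d,(v-K[1,2])/K[1,1]*d,d],-1);W=(P-T[:3,3])@T[:3,:3]
m=(d>0)&(W[...,2]>.088)&(W[...,2]<.094)&(abs(u-322)<30)&(v>205)&(v<275);t=(W[m]-s['position'])@s['tcp_rot']*1000
print(len(t),np.median(t,0),np.percentile(t,2,axis=0),np.percentile(t,98,axis=0),v[m].min(),v[m].max())
```

```text
1165 [ 4.635115   -0.21278192 -5.35205075] [-4.7068273  -8.77044222 -6.7140018 ] [12.8945151   8.76908327 -3.23583466] 231 269
```

```bash
python3 -m inch '[[60,4,1,8,0],[60,4,1,16,0],[60,4,1,22,0],[60,4,1,22,0],[5,4,1,22,0],[5,4,1,22,0],[5,4,1,22,0],[5,4,1,22,0]]'; python3 -m inch '[[5,0,0,0,0],[5,0,0,0,0],[5,0,0,0,0]]';python3 to.py
```

```text
time_s: 16.85
position: [0.5602, 0.1821, 0.0635]
tcp_rot: [[0.259, 0.966, 0.007], [0.966, -0.259, 0.001], [0.003, 0.006, -1.0]]
force: [0.4, 0.4, 0.3]
opening: 0.407
time_s: 17.15
position: [0.5603, 0.1821, 0.0637]
tcp_rot: [[0.259, 0.966, 0.007], [0.966, -0.259, 0.001], [0.003, 0.007, -1.0]]
force: [0.0, -0.1, 1.4]
opening: 0.254
17.15 [0.5603 0.1821 0.0637] xyaw 75.01 tilt [0.0071 0.001 ] F [ 0.  -0.1  1.4] op 22.1
```

```bash
python3 -m inch '[[5,-8,0,0,0],[5,-22,0,0,0],[5,-36,0,0,0],[5,-50,0,0,0],[5,-64,0,0,0],[5,-76,0,0,0],[5,-84,0,0,0],[5,-84,0,0,0]]';python3 to.py
```

```text
time_s: 17.95
position: [0.5372, 0.0988, 0.0637]
tcp_rot: [[0.259, 0.966, 0.004], [0.966, -0.259, -0.001], [0.0, 0.004, -1.0]]
force: [-4.1, -2.4, 6.1]
opening: 0.254
17.95 [0.5372 0.0988 0.0637] xyaw 74.99 tilt [ 0.0044 -0.0007] F [-4.1 -2.4  6.1] op 22.1
```

```bash
python3 -m inch '[[5,-3,0,0,0],[5,-6,0,0,0],[5,-9,0,0,0],[5,-10,0,0,0],[5,-10,0,0,0]]';python3 -m inch '[[5,-2,0,0,0],[5,-3,0,0,0],[5,-4,0,0,0],[5,-4,0,0,0]]'
```

```text
time_s: 18.45
position: [0.5344, 0.0888, 0.0637]
tcp_rot: [[0.259, 0.966, 0.004], [0.966, -0.259, -0.001], [-0.0, 0.004, -1.0]]
force: [-2.2, 0.5, 5.0]
opening: 0.255
time_s: 18.85
position: [0.5343, 0.0883, 0.0637]
tcp_rot: [[0.261, 0.965, 0.007], [0.965, -0.261, 0.004], [0.006, 0.005, -1.0]]
force: [0.0, 14.7, 2.5]
opening: 0.254
```

```bash
python3 -m inch '[[5,-3,0,0,0],[5,-4,0,0,0],[5,-4,0,0,0]]';python3 to.py; python3 -m inch '[[5,1.5,0,0,0],[50,1.5,0,0,0],[50,1.5,0,0,0],[50,1.5,0,0,0],[50,1.5,0,0,0],[50,1.5,0,0,0]]'; python3 -m inch '[[60,0,0,-10,0],[60,0,0,-40,0],[60,0,0,-85,0],[60,0,0,-130,0],[60,0,0,-170,0],[60,-40,0,-190,0],[60,-80,0,-190,0],[60,-80,0,-190,0]]'
```

```text
time_s: 19.15
position: [0.5343, 0.0883, 0.0637]
tcp_rot: [[0.263, 0.965, 0.01], [0.965, -0.263, 0.01], [0.012, 0.007, -1.0]]
force: [1.1, 18.3, 1.4]
opening: 0.253
19.15 [0.5343 0.0883 0.0637] xyaw 74.73 tilt [0.0095 0.0097] F [ 1.1 18.3  1.4] op 22.0
time_s: 19.75
position: [0.5349, 0.0894, 0.0637]
tcp_rot: [[0.264, 0.965, 0.01], [0.964, -0.264, 0.01], [0.012, 0.007, -1.0]]
force: [-0.6, 0.8, -0.9]
opening: 0.553
time_s: 20.55
position: [0.5114, 0.0069, 0.2544]
tcp_rot: [[0.268, 0.963, 0.012], [0.963, -0.268, 0.007], [0.01, 0.009, -1.0]]
force: [-0.4, 0.3, -0.0]
opening: 0.686
```

```bash
python3 -m inch '[[60,-40,0,60,0],[60,-60,0,100,0],[60,-60,0,110,0],[60,-60,0,110,0],[60,-60,0,110,0]]'|tail -1; python3 w.py w15; python3 to.py;python3 - <<'E'
from h import *
f=np.load('w15.npz');s=bot.read_state();cm=dict(intrinsics=f['K'],camera_from_world=f['T'])
p=f['p'];d=f['d'];K=f['K'];T=f['T'];v,u=np.mgrid[0:400,0:640];P=np.stack([(u-K[0,2])/K[0,0]*d,(v-K[1,2])/K[1,1]*d,d],-1);W=(P-T[:3,3])@T[:3,:3]
yd=np.array([.2606,.9655]);o=np.array([.5167,.0247])+.075*yd-np.array([.0005,-.0005])
Y=(W[...,:2]-o)@yd
m=(d>0)&(abs(W[...,2]-.055)<.003)&(abs((W[...,:2]-o)@np.array([.9655,-.2606]))<.03)&(v<235)
print('plate Y min/max',np.percentile(Y[m],[.2,1,99,99.8]))
m=(d>0)&(W[...,2]>.086)&(W[...,2]<.097)&(v<235)&(abs(Y)<.1);print('knob Y',m.sum(),np.percentile(Y[m],[1,50,99]))
cv2.imwrite('pics/w15c.png',cv2.resize(p[0:240,220:420,::-1],None,fx=2.5,fy=2.5,interpolation=cv2.INTER_CUBIC))
E
```

```text
opening: 0.686
21.1 [ 0.4977 -0.0497  0.1449] xyaw 74.49 tilt [0.0138 0.0068] F [-0.3 -0.   0.1] op 59.9
plate Y min/max [-0.0867922  -0.0861467  -0.01022128 -0.00949584]
knob Y 22 [-0.01903494 -0.01863687 -0.018337  ]
```

View pics/w15c.png

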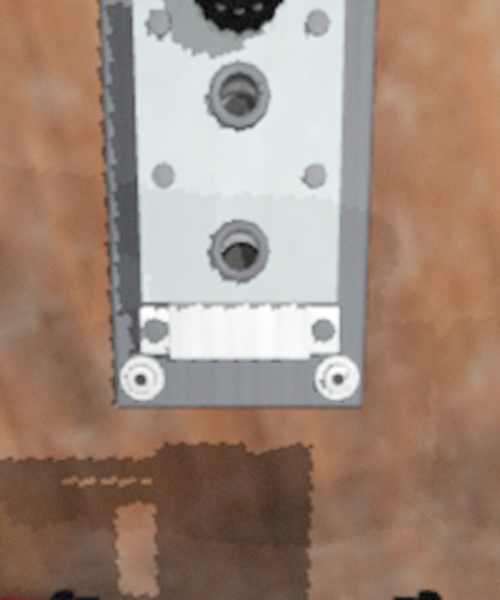

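This view can't resolve 1 mm. My 1.5 mm relief before opening may have drawn the plate back slightly, so I'll re-grip, push, and open while still pushing.

```bash
python3 to.py .5346 .0888 .12 74.9; python3 to.py .5346 .0888 .064 74.9
```

```text
21.1 [ 0.4977 -0.0497  0.1449] xyaw 74.49 tilt [0.0138 0.0068] F [-0.3 -0.   0.1] op 59.9
shift [143.   -1.8  26.4] roll -0.0072
21.1 [ 0.4977 -0.0497  0.1449] xyaw 74.49 tilt [0.0138 0.0068] F [-0.3 -0.   0.1] op 59.9
shift [142.5  -2.4  82.4] roll -0.0072
```

```bash
python3 -m inch '[[60,35,0,0,-0.007],[60,75,-1,0,-0.007],[60,110,-2,5,-0.007],[60,135,-2,15,-0.007],[60,143,-2,25,-0.007],[60,143,-2,25,-0.007]]'|tail -1; python3 -m inch '[[60,0,0,0,0],[60,0,0,0,0]]'|tail -1; python3 to.py .5346 .0888 .064 74.9
```

```text
opening: 0.69
opening: 0.682
21.9 [0.5345 0.0896 0.1222] xyaw 75.03 tilt [0.0147 0.0065] F [-0.4  0.7  0.4] op 59.4
shift [-1.3 -0.4 58.2] roll 0.0023
```

```bash
python3 -m inch '[[60,-1,-0.4,20,0],[60,-1,-0.4,45,0],[60,-1,-0.4,56,0],[60,-1,-0.4,58,0],[5,-1,-0.4,58,0],[5,-1,-0.4,58,0],[5,-1,-0.4,58,0],[5,-1,-0.4,58,0]]'|tail -1; python3 -m inch '[[5,0,0,0,0],[5,0,0,0,0],[5,0,0,0,0]]'; python3 -m inch '[[5,-2,0,0,0],[5,-3,0,0,0],[5,-4,0,0,0],[5,-5,0,0,0],[5,-5,0,0,0]]'
```

```text
opening: 0.412
time_s: 23.0
position: [0.5347, 0.0894, 0.0653]
tcp_rot: [[0.258, 0.966, 0.015], [0.966, -0.258, 0.007], [0.011, 0.013, -1.0]]
force: [-2.2, 1.3, 4.5]
opening: 0.253
time_s: 23.5
position: [0.5341, 0.0874, 0.0654]
tcp_rot: [[0.261, 0.965, 0.017], [0.965, -0.261, 0.011], [0.016, 0.014, -1.0]]
force: [1.5, 12.5, 1.2]
opening: 0.253
```

```bash
python3 -m inch '[[50,-2,0,0,0],[50,-2,0,0,0],[50,-2,0,0,0],[50,-2,0,0,0]]'; python3 -m inch '[[60,0,0,-10,0],[60,0,0,-40,0],[60,0,0,-85,0],[60,0,0,-130,0],[60,-40,0,-140,0],[60,-85,0,-120,0],[60,-125,0,-90,0],[60,-140,0,-80,0]]'; python3 -m inch '[[60,0,0,0,0],[60,0,0,0,0]]'|tail -1; python3 w.py w16; python3 to.py;python3 - <<'E'
from h import *
f=np.load('w16.npz')
p=f['p'];d=f['d'];K=f['K'];T=f['T'];v,u=np.mgrid[0:400,0:640];P=np.stack([(u-K[0,2])/K[0,0]*d,(v-K[1,2])/K[1,1]*d,d],-1);W=(P-T[:3,3])@T[:3,:3]
yd=np.array([.2606,.9655]);xd=np.array([.9655,-.2606]);o=np.array([.5162,.0252])+.075*yd
Y=(W[...,:2]-o)@yd;X=(W[...,:2]-o)@xd
for n,z in(('plate',.055),('bar',.034)):
    m=(d>0)&(abs(W[...,2]-z)<.003)&(abs(X)<.03)&(abs(Y)<.13)&(v<235);print(n,m.sum(),np.percentile(Y[m],[.5,99.5]),np.median(W[m][:,2]))
m=(d>0)&(W[...,2]>.04)&(W[...,2]<.0515)&(abs(X)<.012)&(v<235)
for yc in(-.075,-.035):
    q=m&(abs(Y-yc)<.012);print('inside bush',yc,q.sum(),np.median(W[q][:,2]) if q.any() else '')
cv2.imwrite('pics/w16.png',cv2.resize(p[0:250,210:430,::-1],None,fx=2.4,fy=2.4,interpolation=cv2.INTER_CUBIC))
t,_=vision.capture('top');cv2.imwrite('pics/top2.png',t[...,::-1])
E
```

```text
time_s: 23.9
position: [0.5337, 0.0849, 0.0652]
tcp_rot: [[0.261, 0.965, 0.017], [0.965, -0.261, 0.011], [0.015, 0.014, -1.0]]
force: [0.9, -0.7, -0.6]
opening: 0.519
time_s: 24.7
position: [0.4938, -0.0537, 0.1422]
tcp_rot: [[0.264, 0.965, 0.015], [0.965, -0.264, 0.011], [0.014, 0.012, -1.0]]
force: [-0.8, 0.6, -0.1]
opening: 0.688
opening: 0.689
24.95 [ 0.4943 -0.0535  0.143 ] xyaw 74.7 tilt [0.0164 0.0105] F [ 0.7  0.4 -0.2] op 60.3
plate 8370 [-0.08850744 -0.01471177] 0.05550093430087723
bar 1402 [-0.10476804 -0.02676593] 0.03439621387487317
inside bush -0.075 140 0.04638186229060662
inside bush -0.035 134 0.0465381095506038
```

```bash
python3 -c "
from rig import bot;print(bot.hand_in())"
```

```text
the job is handed in; nothing more can be done
None
```

The jig is ready and the job is handed in at about 25 s of the 51 s allowed. One ferrule stands in each nest, same end up as on the bench, and the bush plate is against its end stop. Ferrule_b is in nest_1 and ferrule_a in nest_2.

**Ferrules:** With both in place, their tops measured 46.3–46.4 mm above the bench, against 46 mm for seated. Through the bushes at the end they still read 46.4 and 46.5 mm.

**Bush plate:** I pushed it by the knob until it stalled at about 18 N. I then backed the tool off slightly before opening the fingers, which may have pulled the plate back about 1 mm; its edge measured y = -86 to -87 mm. I gripped the knob again, pushed until the wrist read about 12 N, and released without pulling. The edge then measured y = -88.5 mm against -89 mm nominal, within the 2 mm calibration error. Full home therefore rests mainly on the force against the stop.

**Not checked:** The 12-picture limit was reached, so I could not view the final picture and relied on depth numbers. I did not measure the reamer, club head or bottle at the end, but I never worked near them and felt no unexpected contact. Wrist forces at the end of each move stayed under 20 N.

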